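# Hang a vial carrier on the inspection rail and slide it into the lamp's detent

### The job

For a clarity check, pick up the vial carrier and hook it onto the inspection rail, fully down, about 10 cm to one side of the lamp's sprung ball (either side, wherever the rail has room). Slide it along the rail until the ball clicks into the notch under its roof in front of the lamp, and finish still gripping the carrier there, at rest on the rail. Keep the vial upright and do not knock over or push away the other bottles and vessels.

Things in the scene. Friction and masses are not known exactly. Their poses are not given: they have to be found in the camera images.
- carrier: Loose bright-steel C-shaped vial carrier, about 0.5 kg, 150 mm tall, standing on its foot plate (5 mm thick, x -29 to +22, y -25 to +25 mm). Origin: underside of the foot, below the grip tab; z up. Open side +x, which points away from the robot within 0.5 rad; back -x: two 6 mm upright rods at x -29 to -23, y +-21. To hook it on, bring the open side over the rail.
- vial_top (a point): On the carrier at (0, 0, 56 mm): top of the black cap of the amber vial (26 mm diameter) fixed upright on the foot. It must pass below the rail: with the roof underside 10 to 24 mm above the rail top, move the carrier in its +x from at least 35 mm short of its seat until over the rail, then lower it.
- carrier_seat (a point): On the carrier at (0, 0, 100 mm): middle of the roof underside, which sits on the rail top. Roof: x -29 to +16, y -28 to +28, z 100 to 110 mm. Cheeks at x +-14 hang 8 mm below it, 24 mm apart inside, astride the 20 mm rail. A notch for the ball, 18 mm wide (y -9 to +9), 6 mm deep, crosses the roof underside here.
- carrier_tab (a point): On the carrier at (0, 0, 133 mm): grip point in its black grip tab, an upright block 14 mm thick (along the carrier's y), 30 mm wide (x), from z = 110 to 150 mm above the foot. Grip from above, closing along the carrier's y. Seated on the rail, this point is 183 mm above the table.
- station: Fixed stand with a straight aluminium rail along its y, 400 mm long, 20 mm wide, 18 mm high, top 150 mm above the table; posts 16 mm square at y +-190 on 80 x 50 mm feet, end stops at y +-200 rise 12 mm over the rail. Origin on the table under the rail's middle; +x away from the robot, yaw within 0.15 rad. The carrier's middle fits within 160 mm of the middle.
- rail_mid (a point): Centre of the rail's top face, 150 mm above the table; axes as the station's.
- notch (a point): On the rail's top face and centre line where the sprung ball stands (the detent), 150 mm above the table, within 90 mm of the rail's middle; axes as the station's, y along the rail. The white lamp box (50 x 90 mm, 104 mm high, near face 47 mm beyond the rail's centre line) stands behind it, centred on the ball, and holds it by a dark bracket.
- ball (a joint): How far the 20 mm steel ball is pressed into the rail, m: 0 = up, 4 mm proud of the rail (free, or in the carrier's notch), 0.004 = pressed flush by the roof. Spring 2.4 N at 0, 4 N at 0.004; low friction. The roof presses it over about 19 mm of travel: resists with 3 to 6 N as it meets the ball, little then (smooth rail, drag 1 to 2 N), and pulls in at the notch.
- amber_bottle: bystander: small amber dropper bottle, 32 mm diameter, 102 mm tall with its black dropper; origin at the centre of its underside
- clear_bottle: bystander: small clear dropper bottle, 36 mm diameter, 102 mm tall; origin at the centre of its underside
- amber_bottle2: bystander: second amber dropper bottle, 32 mm diameter, 102 mm tall; origin at the centre of its underside
- beaker: bystander: open glass beaker, 60 mm diameter, 75 mm tall; origin at the centre of its underside
- paper_cup: bystander: brown paper cup, 80 mm diameter, 100 mm tall; origin at the centre of its underside
- candle_jar: bystander: white ceramic candle jar with wooden lid, 72 mm diameter, 75 mm tall; origin at the centre of its underside
- base_bottle: bystander: large amber bottle with black cap, 60 mm diameter, 150 mm tall; origin at the centre of its underside
There are look-alikes about, which are no part of the job. Leave any purple look-alike of the part that bears notch alone.

How it is judged:
By the outcome, as a careful person would: the job done as asked, in the order asked, and still so for the second after the job is handed in, while the arm keeps its last pose, push and grip.
It also fails if it takes over 48 s, if anything falls off the work surface, if the arm or the gripper's body presses on something with over 40 N, if the wrist force passes 120 N, or if a joint passes its speed limit or range.

### The arm

A 7-joint arm with a two-finger parallel gripper is mounted at the origin on the work surface. World frame = base frame: x ahead of the robot, y to its left, z up, the work surface at z = 0. Lengths are in m, angles in rad, forces in N, time in s.
With the tool pointing down it reaches from about 0.425 to 0.875 m from the base axis. Payload 8.4 kg.
Tool frame: the origin (TCP) lies at the very end of the fingers, on their centre line; the grasp point (between the pads) lies 19 mm behind it (tcp_to_grasp is the distance from the TCP to the grasp point, in m); z points along the fingers, y is the line along which they close (so a half turn about z gives the same grasp; the last joint's range is limited). The gripper opens to 87 mm and grips with 3 to 60 N. Pads are 19 mm wide; open, the fingers measure 117 mm over their backs; the gripper's body (75 mm by 190 mm) begins 51 mm behind the grasp point.
Start: joints at [1.236, 0.333, 0.04, 1.465, -0.013, 1.343, -0.059], TCP at [0.152, -0.632, 0.223] pointing down, gripper open.
Joint ranges: [-2.58, 2.58], [-0.38, 2.09], [-1.3, 1.39], [0.25, 2.4], [-1.5, 4.64], [0.08, 2.09], [-2.65, 2.65]. Speed limits (rad/s): [2.22, 2.22, 2.79, 2.79, 3.14, 3.14, 3.14].

### API

Orientations are given as a unit quaternion [x, y, z, w].
In Python, from workcell import * gives the robot as it stands. The module is installed in compiled form; this text tells all that it offers. Calls block until the motion is done:
- movep(position, orientation): joint-space move of the TCP to a pose.
- movel(position, attitude=None, v=0.15, max_force=None): straight line of the TCP; attitude=None keeps the orientation; v is the mean speed in m/s. With max_force (N) it stops when the force on the tool has changed by that much, and returns True; else False.
- set_joints(angles): joint-space move.
- grip(opening, newtons=None): finger opening in m; newtons is the grip in N (None keeps the last); returns when the fingers have stopped.
- sleep(seconds).
- inverse_kinematics(position, orientation): joint angles nearest the present ones, or None.
- observe(): the state.
- snapshot(name): name is "side" or "top"; returns the picture (480x640x3 uint8, red, green, blue); there is no depth.
- calibration(name): a dict with "mtx" (3x3 intrinsics, pixels), "extrinsics" (4x4, takes a point from world to camera coordinates). Camera axes: x right, y up, looking along -z (the intrinsics and any distortion apply to the point x, -y, -z); pixel columns grow to the right and rows downward; lengths in m; the calibration is good to about 2 mm. A picture is of the moment at which its call begins. calibration takes no time and is no camera call.
A pose or a line that the arm cannot do raises IKError and nothing moves.
- close_job(): hands the job in; it is judged then, once.
Trained networks look in the newest picture that a camera, given by its name, has taken for a name from the list of things; names that differ only in an ending like _2 or _b are one class to them, and where a whole thing is asked for, a point or a joint stands for the part that bears it (a point fixed in the world has none). Each returns a list of dicts, best first, with "score" (0 to 1); they miss things now and then, are a little off and sometimes report something else, mostly with a low value. They report only what shows in the picture. A call takes as long as a camera call. They do not tell look-alikes from the thing itself.
- trace(camera, target): "mask" (480x640 bool, what is visible of it) and "box" ([left, top, right, bottom] in pixels, round what is visible of it).
The state is a dict: "t": time; "joints": joint angles; "joint_vel": joint speeds; "joint_torque": joint torques, N m; "position": TCP position; "ee_rot": TCP orientation; "force": force on the tool from outside, world axes, zero at the start; "moment": the same for the moment, N m; "width": finger opening in m; "grasp_force": force on a finger pad.
Only numpy, scipy, OpenCV 4.12 (cv2) and the standard library are available. Lean on these libraries where they do the work, as an engineer would, in place of code of your own. Each camera call takes 0.05 s, during which the arm holds its last target. There are 200 camera calls.

## Working session

There is one attempt and no reset: what is moved stays moved. The work goes in short steps, each a Python script; the robot and the scene stay as the last script left them, time stands still between calls to the robot, and variables do not carry over. Pictures are saved under pics/ and viewed, at most 10 in all, crops included, and the job is handed in when it is done.

```bash
mkdir -p pics
python3 - <<'E'
from workcell import *
import cv2,numpy as np
np.set_printoptions(precision=4,suppress=True)
for n in("side","top"):
    im=snapshot(n); cv2.imwrite(f"pics/{n}0.png",im[:,:,::-1]); c=calibration(n); print(n,c)
    for t in("carrier","station","vial_top","ball"):
        for d in trace(n,t)[:4]: 
            m=d["mask"]; ys,xs=np.nonzero(m); print(t,round(d["score"],2),np.round(d["box"]),m.sum(),xs.mean(),ys.mean())
o=observe(); print(o)
E
```

```text
side {'mtx': array([[521.3127,   0.    , 318.6977],
       [  0.    , 521.3127, 237.0623],
       [  0.    ,   0.    ,   1.    ]]), 'extrinsics': array([[-0.783 , -0.6219,  0.0126,  0.4506],
       [ 0.4586, -0.5634,  0.6872, -0.346 ],
       [-0.4202,  0.5439,  0.7264, -0.8906],
       [ 0.    ,  0.    ,  0.    ,  1.    ]])}
carrier 0.59 [396. 208. 432. 274.] 1307 416.0022953328233 243.26243305279266
carrier 0.55 [122. 304. 172. 369.] 2386 148.95054484492874 334.7590108968986
station 0.7 [220. 146. 375. 316.] 4229 293.71506266256796 229.11728541026247
station 0.51 [151. 372. 178. 408.] 739 162.35859269282815 392.4763193504736
station 0.49 [400. 212. 434. 271.] 1206 416.26616915422886 242.8988391376451
station 0.4 [301. 332. 334. 378.] 1252 316.82108626198084 353.8698083067093
vial_top 0.94 [397. 211. 433. 273.] 1267 416.0078926598264 243.71507498026835
ball 0.38 [232. 189. 241. 200.] 69 236.46376811594203 192.6086956521739
top {'mtx': array([[533.0799,   0.    , 326.336 ],
       [  0.    , 533.0799, 236.6679],
       [  0.    ,   0.    ,   1.    ]]), 'extrinsics': array([[ 0.0222, 
[... 562 characters left out ...]
152. 315. 163.] 40 312.075 157.2
ball 0.49 [383. 223. 391. 226.] 42 384.8095238095238 223.07142857142858
ball 0.39 [170. 286. 184. 294.] 57 176.01754385964912 287.3157894736842
{'t': 0.5, 'joints': array([ 1.2358,  0.3332,  0.0399,  1.4654, -0.0134,  1.3433, -0.0585]), 'joint_vel': array([-0.0015,  0.0007,  0.0004, -0.0007, -0.0011,  0.    , -0.0024]), 'joint_torque': array([ -0.0007, -65.5557,   1.3315, -40.3753,  -0.06  ,   0.0359,
         0.    ]), 'position': array([ 0.1518, -0.632 ,  0.2225]), 'ee_rot': array([ 0.9931,  0.1176, -0.    , -0.0001]), 'force': array([-0.8857,  0.0162, -0.0767]), 'moment': array([ 0.024 , -0.0055,  0.0234]), 'grasp_force': 0.0, 'width': 0.08742095398326889}
```

View pics/side0.png

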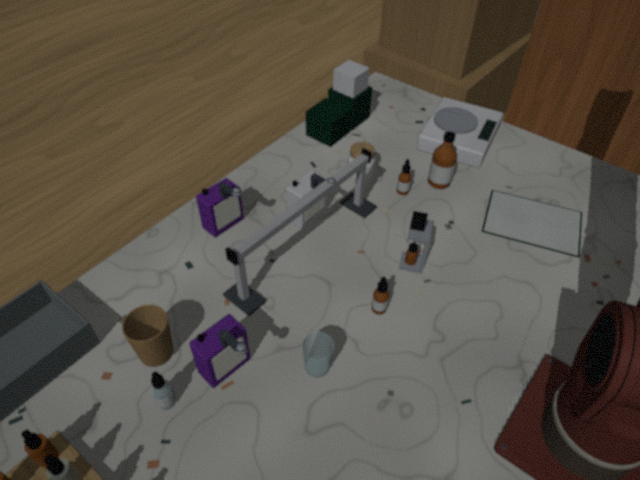

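View pics/top0.png

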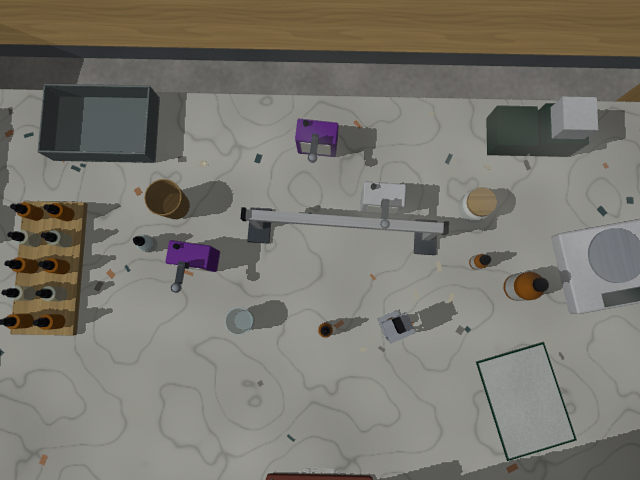

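The side view shows one steel carrier at (416,243), which is (396,326) in the top view. The aluminium rail runs (233,255)–(367,155) in the side view and (244,214)–(446,228) in the top view, with the white lamp and ball at about top (385,224) and side (325,182).

Candidates:
- **Carrier:** only the steel C at top (396,326). The network's other hits are the rail and the paper cup.
- **Lamp and ball:** the white box on the rail at top (385,195), against purple ones at (317,138) and (192,256). I choose the white one.

Next is one close crop.

Run:
```python
import cv2,numpy as np
t=cv2.imread("pics/top0.png");s=cv2.imread("pics/side0.png")
def c(im,x,y):
    p=cv2.resize(im[y:y+50,x:x+66],None,fx=6,fy=6,interpolation=cv2.INTER_CUBIC)
    p=cv2.convertScaleAbs(p,alpha=1.4)
    for k in range(0,66,10): cv2.putText(p,str(x+k),(k*6,8),0,.3,(0,0,255)); cv2.line(p,(k*6,10),(k*6,14),(0,0,255))
    for k in range(0,50,10): cv2.putText(p,str(y+k),(8,k*6+4),0,.3,(0,0,255)); cv2.line(p,(0,k*6),(6,k*6),(0,0,255))
    return p
cv2.imwrite("pics/crop1.png",np.vstack([np.hstack([c(t,365,300),c(s,385,225)]),np.hstack([c(t,355,190),c(s,290,160)])]))
```

```text
(no output)
```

View pics/crop1.png

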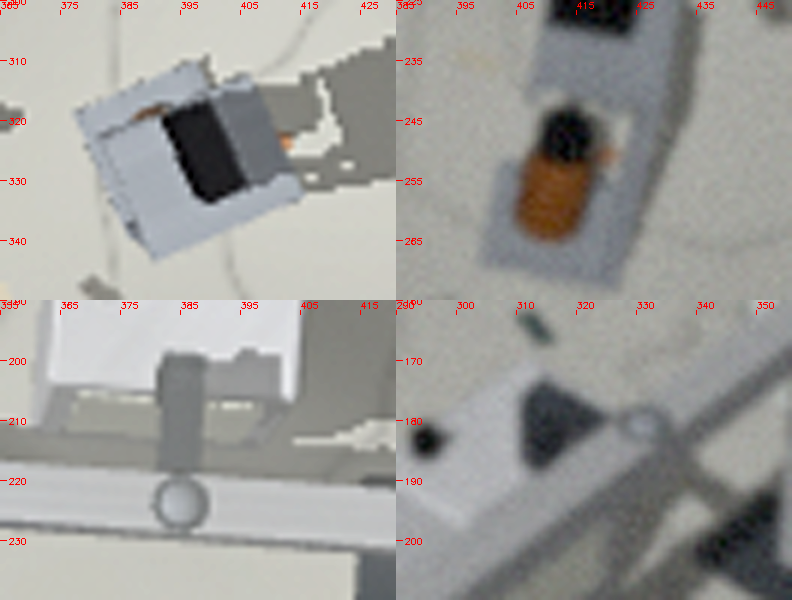

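The crop confirms it: an upright black tab on the steel C with the amber vial inside. The ball is at top (385.0,223.8) and side (331.2,180.5), under the white lamp's dark bracket. Now I measure.

```bash
cat > h.py <<'E'
import numpy as np,cv2
from workcell import *
from scipy.optimize import minimize,least_squares
from scipy.spatial.transform import Rotation as Ro
np.set_printoptions(precision=4,suppress=True)
C={n:calibration(n) for n in("top","side")}
def proj(n,P):
    P=np.atleast_2d(P); e=C[n]["extrinsics"]; q=P@e[:3,:3].T+e[:3,3]
    q=q*[1,-1,-1]; u=q@C[n]["mtx"].T; return u[:,:2]/u[:,2:]
def tri(pt,ps):
    r=least_squares(lambda X:np.r_[proj("top",X)[0]-pt,proj("side",X)[0]-ps],[.5,0,.1]); return r.x,r.fun
def quat(yaw): return (Ro.from_euler("z",yaw)*Ro.from_euler("x",np.pi)).as_quat()
def darkmask(im,box,th=60):
    x0,y0,x1,y1=box; m=np.zeros((480,640),np.uint8)
    m[y0:y1,x0:x1]=255*(im[y0:y1,x0:x1].max(2)<th)
    k,l,s,_=cv2.connectedComponentsWithStats(m); b=1+np.argmax(s[1:,4]); return (l==b)
def tabfit(masks,x0):
    cor=np.array([[a*.015,b*.007,c] for a in(-1,1) for b in(-1,1) for c in(-.023,.017)])
    def cost(p):
        t=0; R=Ro.from_euler("z",p[3]).as_matrix()
        for n,m in masks.items():
            uv=proj(n,cor@R.T+p[:3]); h=cv2.convexHull(((uv+.5)*6).astype(np.float32))
            ys,xs=np.nonzero(m); x,y=xs.min()-12,ys.min()-12
            M=np.zeros((50*6,50*6),np.uint8)
            cv2.fillConvexPoly(M,((h-[x*6,y*6])*16).astype(np.int32),255,cv2.LINE_AA,4)
            A=cv2.resize(M,(50,50),interpolation=cv2.INTER_AREA)/255.; B=m[y:y+50,x:x+50]
            t+=np.abs(A-B).sum()/B.sum()
        return t
    best=None
    for k in range(3):
        r=minimize(cost,x0,method="Nelder-Mead",options=dict(initial_simplex=np.vstack([x0]+[x0+d for d in np.diag([.006,.006,.006,.1])]),xatol=1e-5,fatol=1e-5)); x0=r.x
    return r.x,r.fun
E
python3 - <<'E'
from h import *
t=cv2.imread("pics/top0.png");s=cv2.imread("pics/side0.png")
print("ball",tri([385,223.8],[331.2,180.5]))
mt=darkmask(t,(385,312,412,338),50);ms=darkmask(s,(405,205,432,236),50)
print(mt.sum(),ms.sum())
c0=tri(np.argwhere(mt).mean(0)[::-1],np.argwhere(ms).mean(0)[::-1])
print("tab c",c0); print(tabfit({"top":mt,"side":ms},np.r_[c0[0],.475]))
# rail edges in the top view -> plane z=.15
g=cv2.cvtColor(t,cv2.COLOR_BGR2GRAY).astype(float)
gy=cv2.GaussianBlur(cv2.Sobel(g,cv2.CV_64F,0,1),(5,1),0)
def plane(uv,z):
    return least_squares(lambda p:proj("top",[p[0],p[1],z])[0]-uv,[.6,0]).x
for sgn,r0 in((1,216.7),(-1,227.5)):
    cs=[];rs=[]
    for c in list(range(262,375))+list(range(395,430)):
        y=r0+.05*(c-355); w=np.arange(int(y)-4,int(y)+5); v=np.clip(sgn*gy[w,c],0,None)
        if v.max()>40: cs.append(c); rs.append(w[v.argmax()] if 0 else (w*v**2).sum()/(v**2).sum())
    cs,rs=np.array(cs),np.array(rs); f=np.polyfit(cs,rs,1)
    k=abs(np.polyval(f,cs)-rs)<.7; f=np.polyfit(cs[k],rs[k],1)
    a=plane([262,np.polyval(f,262)],.15);b=plane([430,np.polyval(f,430)],.15); d=a-b
    yb=-.093; print("edge",sgn,k.sum(),f,"yaw",np.arctan2(-d[0],d[1]),"x at y=-.093:",b[0]+d[0]*(yb-b[1])/d[1])
print("end stops",tri([244,214],[233,255]),tri([446,228],[367,155]))
for n in("amber_bottle","beaker"):
    d=trace("top",n)
    if d: print(n,d[0]["box"],d[0]["score"])
E
```

```text
ball (array([ 0.6406, -0.1229,  0.1515]), array([-0.1256, -0.2107,  0.2585,  0.0372]))
137 238
tab c (array([ 0.4396, -0.154 ,  0.1314]), array([-0.0132, -0.0263,  0.03  ,  0.0027]))
(array([ 0.4398, -0.1539,  0.1329,  0.4146]), np.float64(0.37327473711683046))
edge 1 127 [  0.0694 191.8905] yaw -0.04852993848602035 x at y=-.093: 0.6524891718047238
edge -1 143 [  0.0693 201.4629] yaw -0.04819589258029058 x at y=-.093: 0.6330557028123284
end stops (array([0.6536, 0.1612, 0.1512]), array([ 0.1512,  0.2193, -0.2393, -0.0466])) (array([ 0.6343, -0.2465,  0.1492]), array([ 0.0992,  0.1765, -0.2267, -0.0283]))
amber_bottle [469.9, 253.0, 487.9, 270.7] 0.7
beaker [225.7, 308.4, 253.7, 336.7] 0.6
```

Run:
```python
from h import *
p=np.array([.4397,-.154]); y=.455
for yy in(y,-.048): print(inverse_kinematics([*p,.114],quat(yy)))
print(inverse_kinematics([.642,-.023,.164],quat(-.048)))
movep([*p,.20],quat(y)); movel([*p,.118],v=.1)
print(movel([*p,.114],v=.03,max_force=8),observe()["position"])
grip(.005,30); o=observe(); print(o["t"],o["width"],o["grasp_force"],o["position"],o["force"],o["moment"])
```

```text
[ 0.6946  0.0796 -0.4676  2.011   0.0411  1.0599 -0.9077]
[ 0.6717  0.0778 -0.4439  2.012   0.0383  1.0596 -1.4086]
[ 0.4399  0.4232 -0.6219  1.5329  0.2534  1.2672 -1.835 ]
False [ 0.4397 -0.154   0.1141]
5.025 0.013834348875227113 29.829869368113577 [ 0.4396 -0.154   0.114 ] [-0.5501  0.4667  0.0664] [-0.0394  0.1212 -0.0403]
```

```bash
cat >> h.py <<'E'
YAW=-.0483; U=np.array([-np.sin(YAW),np.cos(YAW)]); N=np.array([np.cos(YAW),np.sin(YAW)])
NOTCH=np.array([.6412,-.1229])
def at(s,d,h): # s along the rail from notch, d across, h roof above rail top
    return np.r_[NOTCH+U*s+N*d,.164+h]
E
python3 - <<'E'
from h import *
o=observe(); movel(o["position"]+[0,0,.067],v=.1)
print(observe()["force"])
movel(at(.10,-.10,.017),quat(YAW),v=.12)
o=observe(); print(o["t"],o["width"],o["position"],o["force"],o["moment"])
for n in("top","side"): cv2.imwrite(f"pics/{n}1.png",snapshot(n)[:,:,::-1])
a=cv2.imread("pics/top1.png")[170:290,280:440];b=cv2.imread("pics/side1.png")[130:280,260:420]
f=lambda i:cv2.resize(i,(480,int(i.shape[0]*3)),interpolation=cv2.INTER_CUBIC)
a,b=[cv2.resize(i,(400,i.shape[0]*400//160),interpolation=cv2.INTER_CUBIC) for i in(a,b)]
H=max(a.shape[0],b.shape[0]); a=cv2.copyMakeBorder(a,0,H-a.shape[0],0,0,0)
cv2.imwrite("pics/c2.png",np.hstack([a,b]))
E
```

```text
[-0.2639  0.0874 -5.5201]
7.4333 0.013842557268831147 [ 0.5459 -0.0187  0.1809] [ 0.3599  0.5845 -4.5229] [-0.0198  0.0376  0.0153]
```

View pics/c2.png

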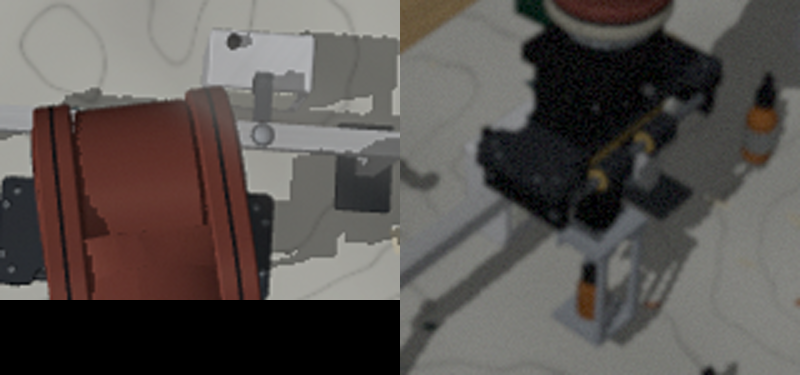

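The carrier hangs upright in front of the rail, its vial cap below rail height. In the side view its foot corners are at about (322,255) and (341,267). I'll compare those with the pose I expect, then go in.

Run:
```python
from h import *
p=observe()["position"]; R=Ro.from_euler("z",YAW).as_matrix()
o=np.r_[p[:2],p[2]+.019-.133]
for nm,q in dict(f1=(.022,.025,.005),f2=(-.029,.025,.005),f3=(-.029,-.025,.005),b2=(-.029,.025,0),vt=(0,0,.056),r1=(.016,.028,.11),r2=(-.029,.028,.11)).items(): print(nm,proj("side",R@q+o)[0])
b=cv2.imread("pics/side1.png")[205:275,310:390]
cv2.imwrite("pics/c3.png",cv2.convertScaleAbs(cv2.resize(b,None,fx=8,fy=8,interpolation=cv2.INTER_CUBIC),alpha=1.4))
```

```text
f1 [319.9971 255.7328]
f2 [339.034  268.4011]
f3 [354.4734 254.569 ]
b2 [338.9329 269.9903]
vt [336.8996 237.3628]
r1 [322.1274 221.7846]
r2 [340.3108 233.1563]
```

View pics/c3.png

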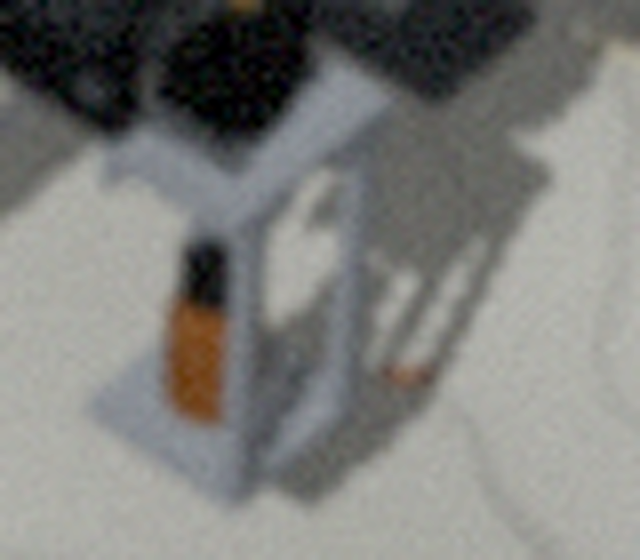

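The foot corners at (321.2,255.6), (339.4,268.1) and (353.8,255.0) match the prediction to about 1 px. I'll go in and lower it.

Run:
```python
from h import *
print(movel(at(.10,0,.017),quat(YAW),v=.08,max_force=10)); o=observe(); print(o["position"],o["force"],o["moment"])
print(movel(at(.10,0,-.006),quat(YAW),v=.02,max_force=6))
o=observe(); print(o["t"],o["width"],o["position"]-at(.1,0,0),o["force"],o["moment"])
```

```text
False
[ 0.6457 -0.023   0.1811] [ 0.8403 -0.3816 -5.3475] [-0.0078  0.0303 -0.0195]
True
9.75 0.013495295864957998 [ 0. -0.  0.] [ 0.2517 -0.0892  5.0267] [-0.0082 -0.0698 -0.008 ]
```

Run:
```python
from h import *
def rep(s):
    o=observe(); f=o["force"]; print(round(s,4),round(o["t"],2),"along",round(float(f[:2]@U),2),"across",round(float(f[:2]@N),2),"z",round(f[2],2),"mom",o["moment"],"dz",round((o["position"]-at(s,0,0))[2]*1000,2))
z=0.0; rep(.1)
print(movel(at(.07,0,z),quat(YAW),v=.05,max_force=12)); rep(.07)
print(movel(at(.045,0,z),quat(YAW),v=.05,max_force=12)); rep(.045)
```

```text
0.1 9.75 along -0.08 across 0.26 z 5.03 mom [-0.0082 -0.0698 -0.008 ] dz 0.02
False
0.07 10.5 along -2.16 across -0.31 z 5.65 mom [-0.5275 -0.0122 -0.0108] dz 0.03
False
0.045 11.15 along -0.46 across 1.38 z 4.45 mom [-0.0313 -0.0378  0.0502] dz 0.05
```

Run:
```python
from h import *
for s in np.r_[np.arange(.042,.0,-.003),np.arange(.006,-.0001,-.001)]:
    if s<.0061 and abs(s-.003)<1e-9: pass
    h=None
    o0=observe()
    if (o0["position"][:2]-NOTCH)@U < s-1e-4: continue
    st=movel(at(s,0,0),quat(YAW),v=.03,max_force=15)
    o=observe(); f=o["force"]; print(round(s,4),round(((o["position"][:2]-NOTCH)@U)*1e3,2),round(o["t"],2),"along",round(float(f[:2]@U),2),"across",round(float(f[:2]@N),2),"z",round(f[2],2),"mx",round(o["moment"][0],3),"w",round(o["width"],4),st)
    if st: break
```

```text
0.042 40.45 11.4 along 0.08 across 0.61 z 4.78 mx 0.228 w 0.0139 False
0.039 37.68 11.65 along 1.49 across 0.98 z 5.62 mx 0.353 w 0.0135 False
0.036 35.12 11.9 along 3.2 across -0.53 z 5.28 mx 0.613 w 0.0135 False
0.033 32.02 12.15 along 1.76 across -0.5 z 6.01 mx 0.502 w 0.0139 False
0.03 28.54 12.4 along 1.29 across -0.0 z 5.17 mx 0.322 w 0.0141 False
0.027 25.35 12.65 along 1.4 across 0.28 z 5.36 mx 0.308 w 0.0139 False
0.024 22.33 12.9 along 0.59 across 0.17 z 5.61 mx 0.189 w 0.0139 False
0.021 19.3 13.15 along 0.62 across 0.34 z 5.64 mx 0.246 w 0.0139 False
0.018 16.28 13.4 along 1.31 across 0.32 z 5.34 mx 0.257 w 0.014 False
0.015 13.3 13.65 along 0.63 across 0.53 z 6.1 mx 0.311 w 0.0137 False
0.012 10.09 13.9 along -0.05 across 0.18 z 5.23 mx 0.183 w 0.0139 False
0.009 6.86 14.15 along 0.55 across 0.92 z 5.54 mx 0.055 w 0.014 False
0.006 3.6 14.4 along -0.44 across 0.15 z 4.77 mx -0.1 w 0.0137 False
0.003 1.25 14.65 along 1.21 across 0.23 z 6.89 mx 0.169 w 0.0136 False
0.001 -0.29 14.9 along 1.51 across -0.31 z 5.06 mx 0.431 w 0.0137 False
```

Run:
```python
from h import *
def r(s):
    sleep(.25); fs=[]; 
    for _ in range(4): o=observe(); fs.append(np.r_[o["force"][:2]@U,o["force"][2],o["moment"][0]]); sleep(.05)
    print(s,round(((o["position"][:2]-NOTCH)@U)*1e3,2),round(o["t"],2),np.mean(fs,0))
r("now")
for s in(-.001,-.002,-.001,0,.001,.002,.003,.004): movel(at(s,0,0),quat(YAW),v=.02,max_force=8); r(s)
```

```text
now -0.26 15.3 [1.5833 5.4031 0.4281]
-0.001 -1.61 16.0 [2.9879 5.5996 0.7334]
-0.002 -2.14 16.7 [4.1193 5.5369 0.9793]
-0.001 -2.13 17.4 [2.108  5.6597 0.503 ]
0 -1.83 18.1 [0.3931 5.616  0.1856]
0.001 -1.13 18.8 [-0.3585  5.673   0.0214]
0.002 -0.63 19.5 [-1.1122  5.778  -0.2213]
0.003 -0.09 20.2 [-2.4686  5.5174 -0.4123]
0.004 0.67 20.9 [-2.6953  6.1067 -0.503 ]
```

Run:
```python
from h import *
def r(s):
    sleep(.25); fs=[]
    for _ in range(4): o=observe(); fs.append(np.r_[o["force"][:2]@U,o["force"][2],o["moment"][0]]); sleep(.05)
    f=np.mean(fs,0); print(s,round(((o["position"][:2]-NOTCH)@U)*1e3,2),"z",round((o["position"][2]-.164)*1e3,2),round(o["t"],2),f); return f
movel(at(-.0007,0,0),quat(YAW),v=.02); r("c")
h=0
for k in range(6):
    h+=.001; movel(at(-.0007,0,h),quat(YAW),v=.02); f=r(h)
    if f[1]<1: break
for s in(-.003,-.005,-.001,.002,.004,-.0007): 
    movel(at(s,0,h),quat(YAW),v=.02,max_force=8); r(s)
```

```text
c -1.56 z 0.06 21.73 [2.701  5.6526 0.6132]
0.001 -1.0 z 0.49 22.43 [ 0.9169 -4.3909  0.2431]
-0.003 -2.9 z 1.07 23.15 [ 1.1152 -2.2364  0.3049]
-0.005 -5.05 z 1.0 23.85 [ 0.4844 -1.264   0.1883]
-0.001 -1.08 z 0.95 24.65 [-0.0485 -4.6624  0.0719]
0.002 1.92 z 1.0 25.4 [ 0.0139 -5.0002  0.0173]
0.004 3.88 z 1.08 26.1 [-0.7911 -3.7597 -0.2359]
-0.0007 -0.62 z 1.01 26.93 [-0.184 -4.634  0.015]
```

Run:
```python
from h import *
def r(s):
    sleep(.3); fs=[]
    for _ in range(4): o=observe(); fs.append(np.r_[o["force"][:2]@U,o["force"][:2]@N,o["force"][2],o["moment"][0]]); sleep(.05)
    f=np.mean(fs,0); print(s,round(((o["position"][:2]-NOTCH)@U)*1e3,2),"z",round((o["position"][2]-.164)*1e3,2),round(o["t"],2),f,o["width"]); return f
movel(at(.0004,0,.001),quat(YAW),v=.02); r("up")
movel(at(.0004,0,0),quat(YAW),v=.01); r("dn")
im=snapshot("side"); cv2.imwrite("pics/s4.png",cv2.resize(im[100:280,220:440,::-1],None,fx=3.4,fy=3.3,interpolation=cv2.INTER_CUBIC)[:600])
```

```text
up 0.38 z 1.0 27.68 [-0.0491 -0.005  -5.3644  0.0292] 0.01406037535348707
dn 0.42 z 0.08 28.43 [-0.0701  0.3867 -3.0972  0.006 ] 0.013761512231106983
```

View pics/s4.png

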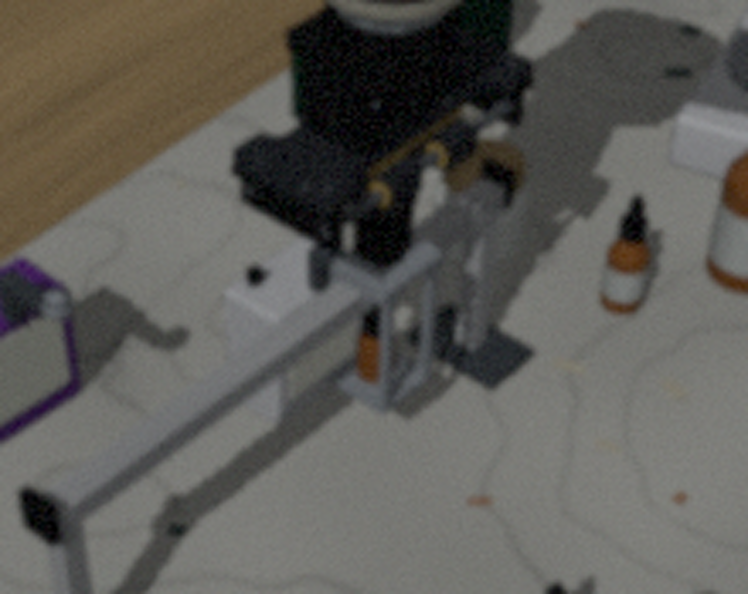

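The picture shows the carrier hooked on the rail at crop (390,290), in front of the white lamp, with the vial upright below the rail and the bottles standing. Side force is near zero. With the carrier 1 mm up, contact came only beyond about -2.9 and +3.9 mm, so the ball is in the notch. I'll press lightly and hand in.

Run:
```python
from h import *
movel(at(.0004,0,-.003),quat(YAW),v=.005,max_force=5); sleep(.5)
o=observe(); f=o["force"]; print(o["t"],f[:2]@U,f[:2]@N,f[2],(o["position"][:2]-NOTCH)@U,o["position"][2]-.164,o["width"],o["grasp_force"])
if f[2]>-3: print(close_job())
```

```text
29.3 0.8642699106267014 -1.1179240496796676 5.864534925202475 0.0004413822355730073 4.3873495716828526e-05 0.013507966544164121 29.9590658582747
the job is handed in; nothing more can be done
None
```

I hooked the carrier onto the rail 10 cm left of the ball, slid it until the ball seated in its notch in front of the lamp, and handed in at 29 s still gripping it at rest, though checking the notch I briefly lifted it 1 mm off the rail and re-seated it.

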